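# Weed out the rocking weight

## Task

One of the two aluminium hold-down weights on the yellow board has worn round underneath: find it by pressing down on the rim, which makes it rock. Having seen it rock, lift it by its knob and set it down gently, knob up, in the middle of the red repair tray; leave the steady weight standing where it is.

Things in the scene. Friction and masses are not known exactly. Their poses are not given: they have to be found in the camera images.
- weight_1: One of two look-alike 0.42 kg hold-down weights on the yellow board: aluminium disc 110 mm across, its flat top 18 mm above its underside; black knob in the middle (22 mm diameter, 34 to 54 mm above the underside, on a 14 mm stem). Origin: centre of the underside; z up through the knob. One weight, which is not told, is worn round underneath, level at rest: it rocks when pressed at the rim (see weight_2).
- weight_2: The other weight, same size, origin and axes. Which is worn must be found by pressing; their places change. 1 to 3 N straight down on the worn one's top face, 45 mm from the middle on any side, tips it 9 degrees until its edge meets the board (that rim drops 6 mm, the opposite one rises 10); let go, it comes back level. The other is flat underneath and does not tip.
- tray: Red open repair tray fixed on the yellow board: 180 x 180 mm outside, walls 5 mm thick and 32 mm high, inner floor 5 mm above its origin. Origin: centre of its underside; z up, x and y along its sides. The level yellow board under tray and weights has its top 20 mm above the bench (world z = 0.020).
Mind the look-alikes: they are no part of the job. What is shaped like the weight_1 but green is not meant.

How it is judged:
By the outcome, as a careful person would: the job done as asked, in the order asked, and still so for the second after the job is handed in, with the robot touching nothing.
It also fails if it takes over 53 s, if anything falls off the work surface, if the arm or the gripper's body presses on something with over 40 N, if the wrist force passes 120 N, or if a joint passes its speed limit or range.

## Robot

A 6-joint arm with a two-finger parallel gripper is mounted at the origin on the work surface. World frame = base frame: x ahead of the robot, y to its left, z up, the work surface at z = 0. Lengths are in m, angles in degrees, forces in N, time in s.
With the tool pointing down it reaches from about 0.4 to 0.825 m from the base axis. Payload 7 kg.
Tool frame: the origin (TCP) lies at the very end of the fingers, on their centre line; the grasp point (between the pads) lies 19 mm behind it (r.hold_point_z is the distance from the TCP to the grasp point, in m); z points along the fingers, y is the direction in which the jaws open and shut (so a half turn about z gives the same grasp; the last joint's range is limited). The gripper opens to 88 mm and grips with 3 to 60 N. Pads are 19 mm wide; open, the fingers measure 130 mm over their backs; the gripper's body (78 mm by 193 mm) begins 47 mm behind the grasp point.
Start: joints at [87.21, 20.546, 0.682, 0, -70.136, -16.507], TCP at [0.223, 0.637, 0.227] pointing down, gripper open.
Joint ranges: [-176.03, 176.03], [-82.01, 121.73], [-58.28, 71.71], [-173.87, 95.51], [-174.79, -0.11], [-173.66, 173.66]. Speed limits (degrees/s): [136.94, 136.94, 172.46, 180, 180, 180].

## Interface

Orientations are given as [roll, pitch, yaw] about the fixed x, y, z axes, in that order (R = Rz(yaw) Ry(pitch) Rx(roll)).
In Python, from plant import r gives the robot as it stands. The module is installed in compiled form; this text tells all that it offers.
- The arm moves only by the shell command python3 -m inch 'ROWS' [FORCE]. ROWS is text: rows parted by semicolons, each of 7 numbers parted by spaces: the shift along the tool's x, y, z in m, then the turn, a rotation vector about the tool's x, y, z in rad, then the opening, from 0 (shut) to 1 (fully open). In form: tx ty tz ax ay az jaw; .... A call has 1 to 20 rows; each row shifts and turns the commanded pose from where the row before left it, along the tool's axes as they then stand; what a row does not reach is not made up. A row lasts 1/12 s, in which the tool goes at most 41.7 mm and 7.16 degrees, less where a joint would pass 70% of its speed; a pose out of reach is approached as far as the arm can. A call with a gripper value outside its range is refused whole. The fingers move at their own pace and stop on an object; FORCE is the grip in N (left out, the last holds). Time passes only in rows, so rows that do not move let the fingers close. It gives the time, the measured TCP pose, the force and the opening at its end, in the units of the state.
- r.get_state(): the state, without advancing time (a new reading comes with each control period).
- r.capture(name): name is "scene" or "side" or "wrist"; returns the picture (400x640x3 uint8, red, green, blue); there is no depth.
- r.camera_params(name): a dict with "vfov" (degrees; the focal length in pixels is half the picture's height over the tangent of half this angle, whatever the lens; pixels are square), "cx", "cy" (the principal point, pixels), "distortion" ([k1, k2, p1, p2, k3] as OpenCV has them; the pictures are not rectified), "R" (3x3) and "t" (3): a world point X has camera coordinates R X + t. Camera axes: x right, y down, z forward; pixel columns grow to the right and rows downward; lengths in m; the calibration is good to about 2 mm. A picture is of the moment at which its call begins: read the wrist's pose just before it. camera_params takes no time and is no camera call; for the wrist camera it gives the pose at the moment of the call.
- r.close_job(): hands the job in, once; it reports no verdict.
Trained networks look in the newest picture that a camera, given by its name, has taken for a name from the list of things; names that differ only in an ending like _2 or _b are one class to them, and where a whole thing is asked for, a point or a joint stands for the part that bears it (a point fixed in the world has none). Each returns a list of dicts, best first, with "p" (0 to 1); they miss things now and then, are a little off and sometimes report something else, mostly with a low value. They report only what shows in the picture. A call takes as long as a camera call. They do not tell look-alikes from the thing itself.
- r.recognise(target, camera): "xy" ([column, row] in pixels, amid what is visible of it).
The state is a dict: "time_s": time; "joints": joint angles; "qd": joint speeds; "joint_torque": joint torques, N m; "tcp_pos": TCP position; "eef_rot": TCP orientation; "contact_force": force on the tool from outside, world axes, zero at the start; "moment": the same for the moment, N m; "gripper_width": finger opening in m.
Only numpy, scipy, OpenCV 4.12 (cv2) and the standard library are available. Lean on these libraries where they do the work, as an engineer would, in place of code of your own. Each camera call takes 0.05 s, during which the arm holds its last target.

## Working session

There is one attempt and no reset: what is moved stays moved. The work goes in short steps, Python scripts to look and compute and a shell command to move; the robot and the scene stay as the last step left them, time stands still between calls to the robot, and variables do not carry over. Pictures are saved under pics/ and viewed, and the job is handed in when it is done.

```bash
mkdir -p pics; cat > h.py <<'E'
import numpy as np, cv2
from plant import r
def K(p):
    f=200/np.tan(np.radians(p['vfov'])/2); return np.array([[f,0,p['cx']],[0,f,p['cy']],[0,0,1.]])
def ray(p,uv):
    n=cv2.undistortPoints(np.array([[uv]],float),K(p),np.array(p['distortion'],float))[0,0]
    R=np.array(p['R']);t=np.array(p['t']); return -R.T@t, R.T@np.array([n[0],n[1],1.])
def atz(p,uv,z):
    c,d=ray(p,uv); return c+d*(z-c[2])/d[2]
def tri(l):
    A=np.zeros((3,3));b=np.zeros(3)
    for p,uv in l:
        c,d=ray(p,uv); d=d/np.linalg.norm(d); M=np.eye(3)-np.outer(d,d); A+=M;b+=M@c
    return np.linalg.solve(A,b)
def proj(p,X):
    R=np.array(p['R'],float); return cv2.projectPoints(np.array(X,float).reshape(-1,3),cv2.Rodrigues(R)[0],np.array(p['t'],float),K(p),np.array(p['distortion'],float))[0][:,0]
def save(n,im): cv2.imwrite('pics/'+n,im[:,:,::-1])
E
python3 - <<'E'
from h import *
s=r.get_state(); print({k:np.round(v,3) for k,v in s.items()})
for c in ['scene','side','wrist']:
    save(c+'0.png',r.capture(c))
    for t in (['weight_1','tray'] if c!='wrist' else ['weight_1']): print(c,t,r.recognise(t,c))
E
```

```text
{'time_s': np.float64(0.0), 'joints': array([ 8.7209e+01,  2.0591e+01,  6.3400e-01, -2.1000e-02, -7.0137e+01,
       -1.6507e+01]), 'qd': array([-0.028,  0.029,  0.007, -0.041,  0.012,  0.035]), 'joint_torque': array([-0.0000e+00, -5.8272e+01,  2.9305e+01,  6.9970e+00,  7.0000e-03,
       -0.0000e+00]), 'tcp_pos': array([0.223, 0.637, 0.226]), 'eef_rot': array([ 1.79905e+02, -8.00000e-03, -1.93050e+01]), 'contact_force': array([-0.048,  0.109,  0.636]), 'moment': array([-0.032,  0.036,  0.003]), 'gripper_width': np.float64(0.087)}
scene weight_1 [{'xy': [283.2, 139.1], 'p': 0.88}, {'xy': [212.0, 185.0], 'p': 0.87}, {'xy': [404.3, 251.9], 'p': 0.74}]
scene tray [{'xy': [308.6, 228.3], 'p': 0.73}]
side weight_1 [{'xy': [240.2, 320.2], 'p': 0.94}, {'xy': [401.4, 291.8], 'p': 0.92}, {'xy': [336.7, 151.6], 'p': 0.81}]
side tray [{'xy': [372.2, 194.1], 'p': 0.64}]
wrist weight_1 []
```

View pics/scene0.png

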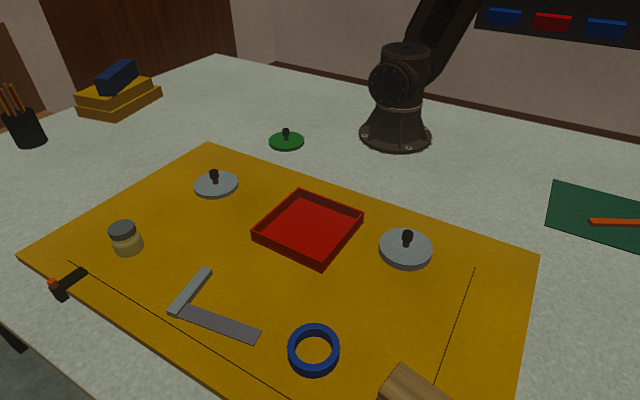

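View pics/side0.png

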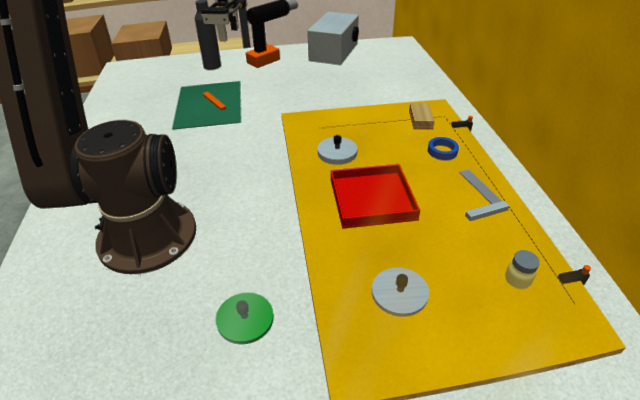

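View pics/wrist0.png

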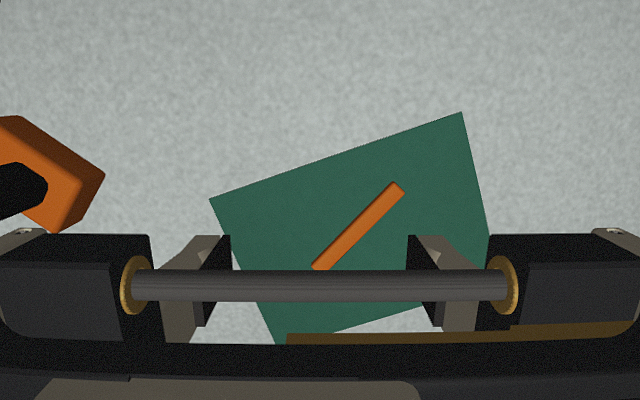

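Scene view: the grey weights are at (212,185) and (404,252), the green look-alike at (283,139) and the tray at about (308,228). Side view: the grey weights are at (401,291) and (337,151), and the green one at (240,318). The candidates are these three disc-and-knob shapes. I'll work with the two grey ones and leave the green one alone. Close crops come next for measuring.

```bash
python3 - <<'E'
import cv2,numpy as np
a=cv2.imread('pics/scene0.png');b=cv2.imread('pics/side0.png')
def c(im,x,y,w=32,h=25): return cv2.resize(im[y-h:y+h,x-w:x+w],(400,300),interpolation=cv2.INTER_CUBIC)
cv2.imwrite('pics/crop.png',np.vstack([np.hstack([c(a,215,183),c(a,406,248)]),np.hstack([c(b,401,290),c(b,338,148)])]))
cv2.imwrite('pics/tray.png',np.hstack([cv2.resize(a[180:280,240:375],(400,300)),cv2.resize(b[155:235,320:427],(400,300))]))
E
python3 - <<'E'
from h import *
import cv2
P={c:r.camera_params(c) for c in('scene','side')}
I={c:cv2.imread(f'pics/{c}0.png') for c in P}
for n,s,d in [('A',(212,185),(401,291)),('B',(404,252),(337,151))]:
    L=[]
    for c,uv in(('scene',s),('side',d)):
        im=I[c];x,y=uv;h=40
        hsv=cv2.cvtColor(im,cv2.COLOR_BGR2HSV)
        m=((hsv[...,1]<70)&(hsv[...,2]>80)).astype(np.uint8)
        nl,lab,st,ce=cv2.connectedComponentsWithStats(m)
        sub=lab[y-10:y+14,x-18:x+19]; k=np.bincount(sub[sub>0]).argmax()
        q=cv2.convexHull(np.argwhere(lab==k)[:,::-1].astype(np.int32))
        mk=np.zeros(m.shape,np.uint8);cv2.fillConvexPoly(mk,q,1)
        e=cv2.fitEllipse(q)
        print(n,c,st[k],'ell',np.round(e[0],1),np.round(e[1],1)); L.append((P[c],e[0]))
        print('  at z=.034',np.round(atz(P[c],e[0],.034),4))
    print(n,'disc tri',np.round(tri(L),4))
for n,s,d in [('A',(214,174),(402,281)),('B',(407,235),(337.5,141))]:
    print(n,'knob',np.round(tri([(P['scene'],s),(P['side'],d)]),4))
E
```

```text
A scene [193 171  45  25 767] ell [215.2 183.2] [24. 45.]
  at z=.034 [ 0.5278 -0.2715  0.034 ]
A side [ 372  268   57   47 1949] ell [400.  290.9] [46.  57.7]
  at z=.034 [ 0.5302 -0.2755  0.034 ]
A disc tri [ 0.5289 -0.2734  0.0331]
B scene [ 379  228   54   37 1391] ell [405.4 246.2] [36.4 53.9]
  at z=.034 [0.4951 0.2236 0.034 ]
B side [318 137  39  27 783] ell [336.9 150. ] [27.4 40.1]
  at z=.034 [0.495  0.2117 0.034 ]
B disc tri [0.4946 0.2215 0.0298]
A knob [ 0.5293 -0.2715  0.0617]
B knob [0.4952 0.2202 0.061 ]
```

View pics/crop.png

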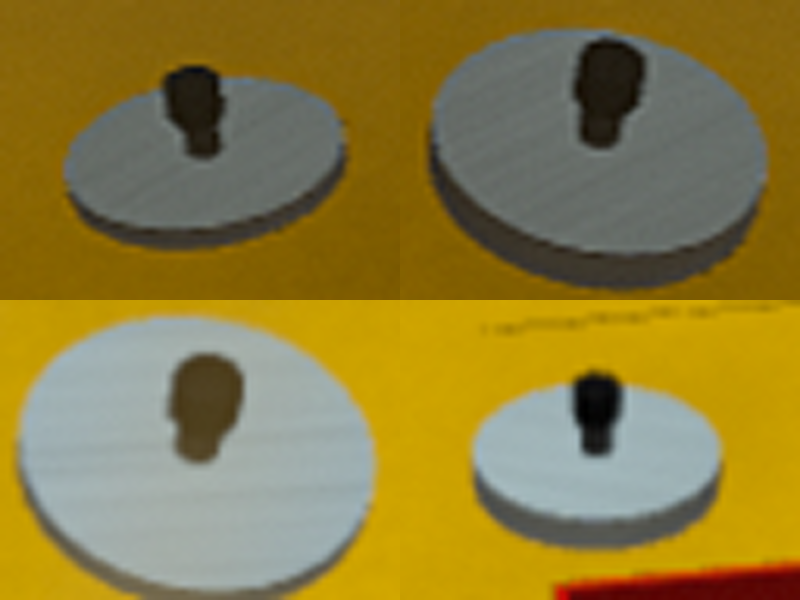

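View pics/tray.png

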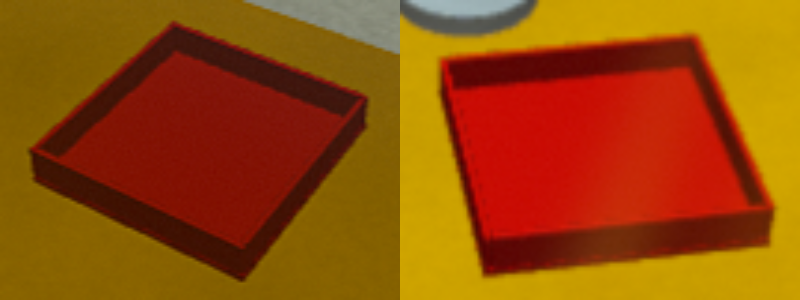

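```bash
python3 - <<'E'
from h import *
P={c:r.camera_params(c) for c in('scene','side')}
S=[(298,187.3),(364.2,212.3),(322.3,262.7),(250.1,230)];D=[(331,171),(399.5,164.6),(419.5,210.5),(342.5,219)]
for c,l in(('scene',S),('side',D)):
    q=[atz(P[c],u,.052)for u in l]; print(c,np.round(q,3).tolist(),np.round(np.mean(q,0),4))
print(r.hold_point_z)
E
python3 -m inch '.033 .0228 0 0 0 0 1;.033 .0228 0 0 0 0 1;.033 .0228 0 0 0 0 1;.033 .0228 0 0 0 0 1;.033 .0228 0 0 0 0 1;.033 .0228 0 0 0 0 1;.033 .0228 0 0 0 0 1;.033 .0228 0 0 0 0 1;.033 .0228 0 0 0 0 1;.033 .0228 0 0 0 0 1;.033 .0228 0 0 0 0 1;.033 .0228 0 0 0 0 1;.033 .0228 0 0 0 0 1;0 0 0 0 0 0 1;0 0 0 0 0 0 1'
python3 - <<'E'
from h import *
p=r.camera_params('wrist');im=r.capture('wrist');save('w1.png',im);print(r.recognise('weight_2','wrist'))
print(np.round(proj(p,[[.495,.220,.064],[.495,.220,.038]]),1),r.get_state()['contact_force'])
E
```

```text
scene [[0.456, -0.068, 0.052], [0.46, 0.111, 0.052], [0.636, 0.107, 0.052], [0.634, -0.071, 0.052]] [0.5465 0.0196 0.052 ]
side [[0.459, 0.098, 0.052], [0.636, 0.095, 0.052], [0.631, -0.08, 0.052], [0.454, -0.078, 0.052]] [0.5453 0.0089 0.052 ]
0.0188
time_s: 1.65
tcp_pos: [0.531, 0.2135, 0.2264]
eef_rot: [180.0, 0.0, -19.5]
contact_force: [-0.5, 0.7, -0.5]
gripper_width: 0.0871
[{'xy': [320.1, 200.5], 'p': 0.69}]
[[324.3 214.2]
 [323.9 206.2]] [-0.96944522  0.06590963 -0.76295102]
```

View pics/w1.png

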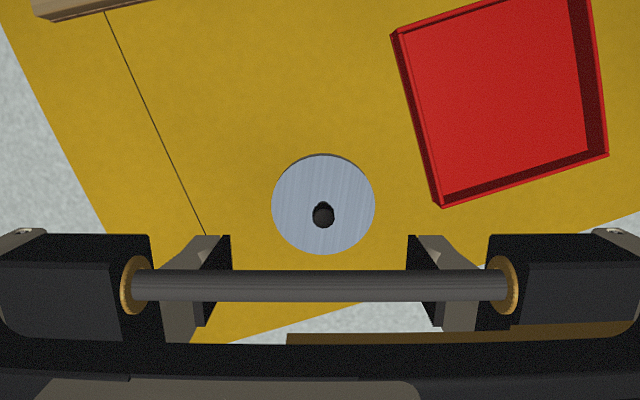

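The wrist view shows grey weight B at (323,205) with its knob at (323,214), which agrees with the projected position. Next I refine the position and go down on its +tool-x side with the jaws shut.

```bash
python3 - <<'E'
from h import *
p=r.camera_params('wrist');im=cv2.imread('pics/w1.png')
hsv=cv2.cvtColor(im,cv2.COLOR_BGR2HSV)
m=((hsv[...,1]<90)&(hsv[...,2]>80)).astype(np.uint8)
n,lab,st,ce=cv2.connectedComponentsWithStats(m); k=lab[190,300]
e=cv2.fitEllipse(cv2.convexHull(np.argwhere(lab==k)[:,::-1].astype(np.int32)));print(e)
print('wrist disc',atz(p,e[0],.037),'knob',atz(p,(323.3,214.5),.070))
print('cam',ray(p,(320,200)))
t=((hsv[...,1]>150)&((hsv[...,0]<8)|(hsv[...,0]>172))).astype(np.uint8)
for uv in [(391,34),(442,207),(608,155)]: print(atz(p,uv,.052))
s=r.capture('scene');print(proj(r.camera_params('scene'),[[.531,.2135,.2264]]))
q=r.capture('side');save('s1.png',s);save('d1.png',q)
print(proj(r.camera_params('side'),[[.531,.2135,.2264]]))
E
```

```text
((322.571533203125, 204.24542236328125), (100.34242248535156, 103.9588851928711), 89.27889251708984)
wrist disc [0.49617412 0.22260579 0.037     ] knob [0.49595801 0.22232108 0.07      ]
cam (array([0.59934951, 0.190781  , 0.38514235]), array([-0.26953421,  0.09044511, -0.95879142]))
[0.63108331 0.110857   0.052     ]
[0.45743467 0.10732135 0.052     ]
[ 0.45360815 -0.06944407  0.052     ]
[[407.42121478 176.89275541]]
[[351.71211784  84.41857244]]
```

View pics/s1.png

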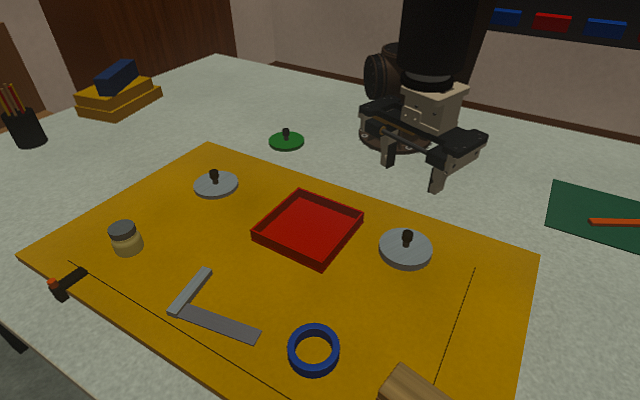

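View pics/d1.png

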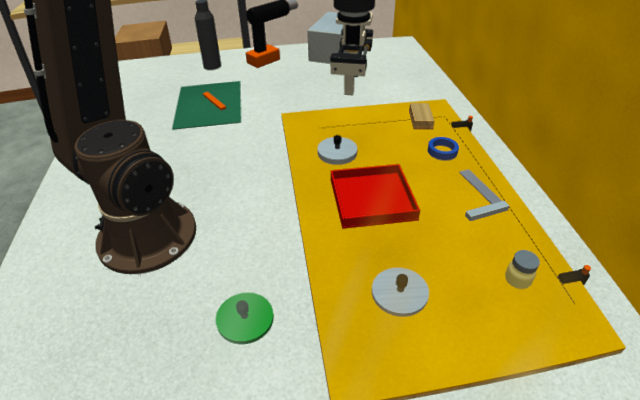

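```bash
python3 -m inch '.003 .001 0.02 0 0 0 0;.003 .001 0.03 0 0 0 0;.0025 .0014 .03 0 0 0 0;0 0 .03 0 0 0 0;0 0 .03 0 0 0 0;0 0 .025 0 0 0 0;0 0 0 0 0 0 0;0 0 0 0 0 0 0;0 0 0 0 0 0 0' 20
python3 - <<'E'
from h import *
save('w2.png',r.capture('wrist'));s=r.capture('scene');save('s2.png',cv2.resize(s[150:300,320:500],(720,600)))
print(r.get_state()['contact_force'])
E
```

```text
time_s: 2.6
tcp_pos: [0.5375, 0.2108, 0.0631]
eef_rot: [-179.9, -0.1, -19.2]
contact_force: [-0.4, -0.4, 0.8]
gripper_width: 0.0335
[-0.18000919  0.88151349 -0.41329544]
```

View pics/w2.png

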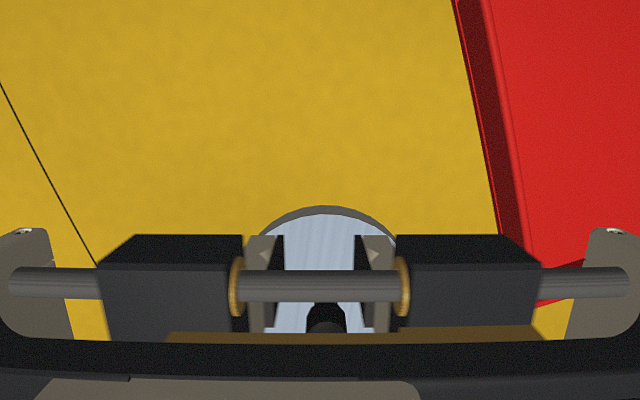

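View pics/s2.png

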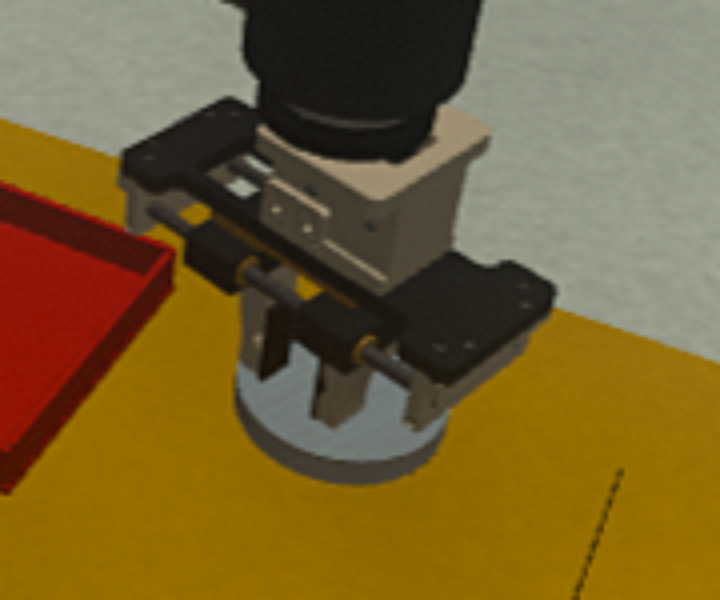

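```bash
python3 -m inch '0 0 .003 0 0 0 0;0 0 .003 0 0 0 0;0 0 .003 0 0 0 0;0 0 .003 0 0 0 0;0 0 .003 0 0 0 0;0 0 .002 0 0 0 0;0 0 0 0 0 0 0;0 0 0 0 0 0 0'
python3 - <<'E'
from h import *
save('w3.png',r.capture('wrist'));s=r.capture('scene');save('s3.png',cv2.resize(s[150:300,320:500],(720,600)))
E
python3 -m inch '0 0 .002 0 0 0 0;0 0 .001 0 0 0 0;0 0 .001 0 0 0 0;0 0 0 0 0 0 0'
python3 -m inch '0 0 .001 0 0 0 0;0 0 .001 0 0 0 0;0 0 0 0 0 0 0'
```

```text
time_s: 3.37
tcp_pos: [0.5369, 0.2094, 0.0443]
eef_rot: [180.0, 0.0, -19.3]
contact_force: [-0.5, 0.0, 0.6]
gripper_width: 0.0005
time_s: 3.8
tcp_pos: [0.5368, 0.2094, 0.0403]
eef_rot: [180.0, 0.0, -19.3]
contact_force: [-0.5, -0.3, 0.6]
gripper_width: 0.0004
time_s: 4.05
tcp_pos: [0.5369, 0.2095, 0.0384]
eef_rot: [180.0, 0.0, -19.3]
contact_force: [-0.3, 0.3, -0.6]
gripper_width: 0.0006
```

```bash
python3 -m inch '0 0 .001 0 0 0 0;0 0 0 0 0 0 0'
python3 -m inch '0 0 .001 0 0 0 0;0 0 0 0 0 0 0'
```

```text
time_s: 4.22
tcp_pos: [0.537, 0.2096, 0.0383]
eef_rot: [-180.0, -0.0, -19.3]
contact_force: [-2.6, -1.0, 7.9]
gripper_width: 0.0008
time_s: 4.38
tcp_pos: [0.537, 0.2095, 0.0383]
eef_rot: [-180.0, -0.0, -19.3]
contact_force: [-6.4, -2.1, 16.5]
gripper_width: 0.0007
```

B took 16.5 N at 43 mm from its middle without sinking (TCP z stayed at 38.3 mm), so B is the steady weight. I lift off and go to A.

```bash
python3 -m inch '0 0 -.01 0 0 0 0;0 0 -.03 0 0 0 0;0 0 -.03 0 0 0 0;0 0 -.03 0 0 0 0;.0151 .0351 -.02 0 0 0 0;.0151 .0351 -.02 0 0 0 0;.0151 .0351 -.02 0 0 0 0;.0151 .0351 0 0 0 0 0;.0151 .0351 0 0 0 0 0;.0151 .0351 0 0 0 0 0;.0151 .0351 0 0 0 0 0;.0151 .0351 0 0 0 0 0;.0151 .0351 0 0 0 0 0;.0151 .0351 0 0 0 0 0;.0151 .0351 0 0 0 0 0;.0151 .0351 0 0 0 0 0;.0151 .0351 0 0 0 0 0;0 0 0 0 0 0 0;0 0 0 0 0 0 0'
python3 - <<'E'
from h import *
p=r.camera_params('wrist');im=r.capture('wrist');save('w4.png',im);print(r.recognise('weight_2','wrist'))
s=r.capture('scene');save('s4.png',s)
hsv=cv2.cvtColor(np.ascontiguousarray(im[:,:,::-1]),cv2.COLOR_BGR2HSV)
m=((hsv[...,1]<90)&(hsv[...,2]>80)).astype(np.uint8)
u=proj(p,[[.529,-.2715,.037]])[0];print(u)
n,lab,st,ce=cv2.connectedComponentsWithStats(m); x,y=u.astype(int);sub=lab[y-25:y+5,x-25:x+25];k=np.bincount(sub[sub>0]).argmax();print(st[k])
e=cv2.fitEllipse(cv2.convexHull(np.argwhere(lab==k)[:,::-1].astype(np.int32)));print(e)
print('wrist disc',atz(p,e[0],.037),r.get_state()['tcp_pos'],r.get_state()['contact_force'])
E
```

```text
time_s: 5.97
tcp_pos: [0.5705, -0.2843, 0.194]
eef_rot: [180.0, 0.1, -19.5]
contact_force: [-0.7, 0.6, -0.3]
gripper_width: 0.0007
[{'xy': [319.7, 205.7], 'p': 0.63}]
[320.1454615  223.04624003]
[ 265  169  113  101 6058]
((321.1865539550781, 219.3466796875), (103.71367645263672, 112.62405395507812), 89.42742919921875)
wrist disc [ 0.53225914 -0.27371987  0.037     ] [ 0.57103841 -0.28148521  0.194646  ] [-0.12151007  0.56764489  0.96504873]
```

View pics/w4.png

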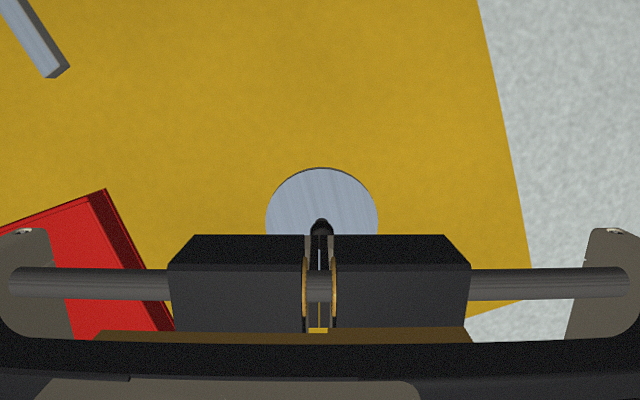

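View pics/s4.png

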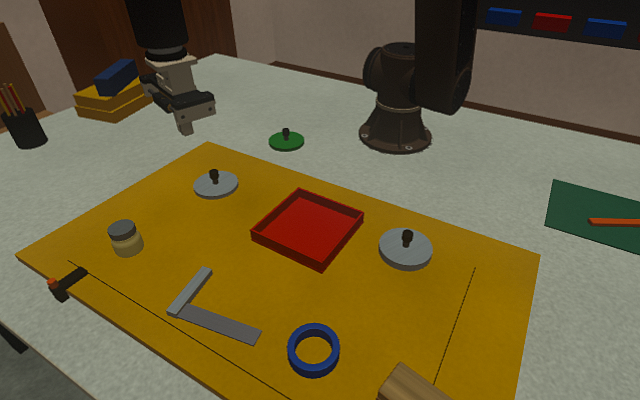

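The wrist view shows A's disc at about (321,222) with the shut fingers on its far side. The scene view shows A level at (215,184). I go down to press A.

```bash
python3 -m inch '0 0 .02 0 0 0 0;0 0 .028 0 0 0 0;0 0 .028 0 0 0 0;0 0 .028 0 0 0 0;0 0 .02 0 0 0 0;0 0 .014 0 0 0 0;0 0 .008 0 0 0 0;0 0 .004 0 0 0 0;0 0 0 0 0 0 0;0 0 0 0 0 0 0'
python3 - <<'E'
from h import *
s=r.capture('scene');save('s5.png',cv2.resize(s[130:230,140:280],(784,560)))
d=r.capture('side');save('d5.png',cv2.resize(d[200:350,310:510],(800,600)))
E
python3 -m inch '0 0 .002 0 0 0 0;0 0 .002 0 0 0 0;0 0 .001 0 0 0 0;0 0 0 0 0 0 0'
python3 -m inch '0 0 .001 0 0 0 0;0 0 .001 0 0 0 0;0 0 0 0 0 0 0'
```

```text
time_s: 6.95
tcp_pos: [0.5719, -0.2818, 0.0455]
eef_rot: [-180.0, -0.1, -19.2]
contact_force: [-0.4, -0.4, 0.8]
gripper_width: 0.0009
time_s: 7.38
tcp_pos: [0.5709, -0.2822, 0.0394]
eef_rot: [-180.0, 0.0, -19.3]
contact_force: [0.5, 0.2, 0.1]
gripper_width: 0.0003
time_s: 7.63
tcp_pos: [0.5715, -0.2823, 0.0377]
eef_rot: [180.0, -0.0, -19.3]
contact_force: [1.2, 0.5, 1.2]
gripper_width: 0.0008
```

```bash
python3 -m inch '0 0 .001 0 0 0 0;0 0 .001 0 0 0 0;0 0 0 0 0 0 0'
python3 -m inch '0 0 .001 0 0 0 0;0 0 .001 0 0 0 0;0 0 0 0 0 0 0'
python3 - <<'E'
from h import *
s=r.capture('scene');save('s6.png',cv2.resize(s[130:230,140:280],(784,560)))
d=r.capture('side');save('d6.png',cv2.resize(d[200:350,310:510],(800,600)))
E
```

```text
time_s: 7.88
tcp_pos: [0.5722, -0.2824, 0.036]
eef_rot: [-180.0, -0.1, -19.3]
contact_force: [3.2, -1.0, 4.7]
gripper_width: 0.0003
time_s: 8.13
tcp_pos: [0.5727, -0.2825, 0.0343]
eef_rot: [-180.0, -0.2, -19.3]
contact_force: [3.5, 0.2, 5.9]
gripper_width: 0.0003
```

View pics/d5.png

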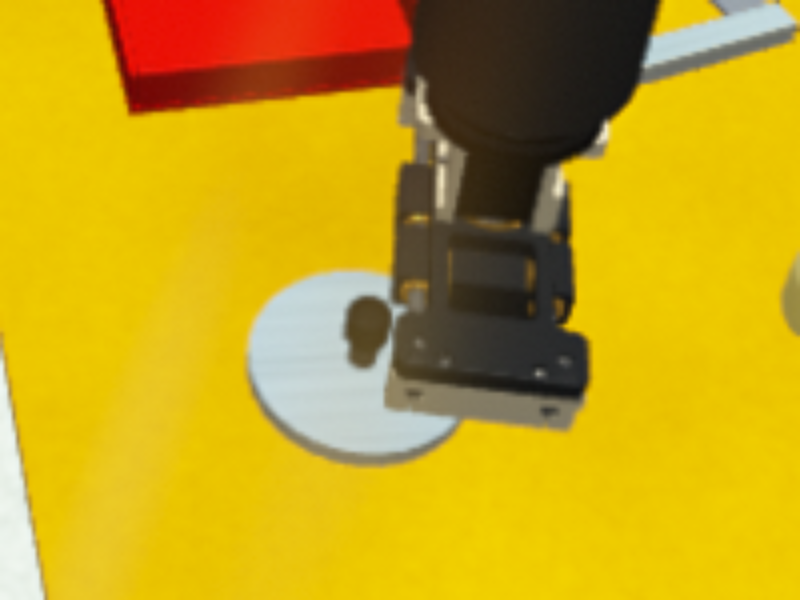

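View pics/d6.png

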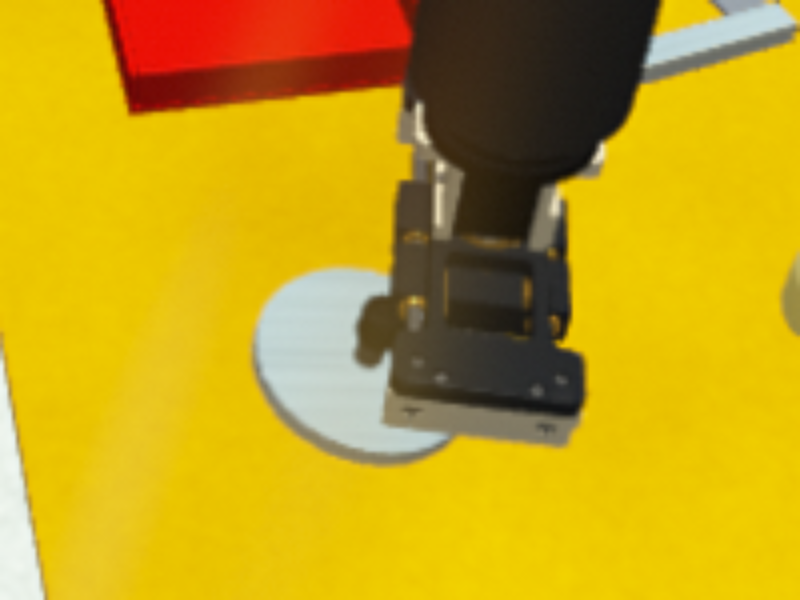

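View pics/s6.png

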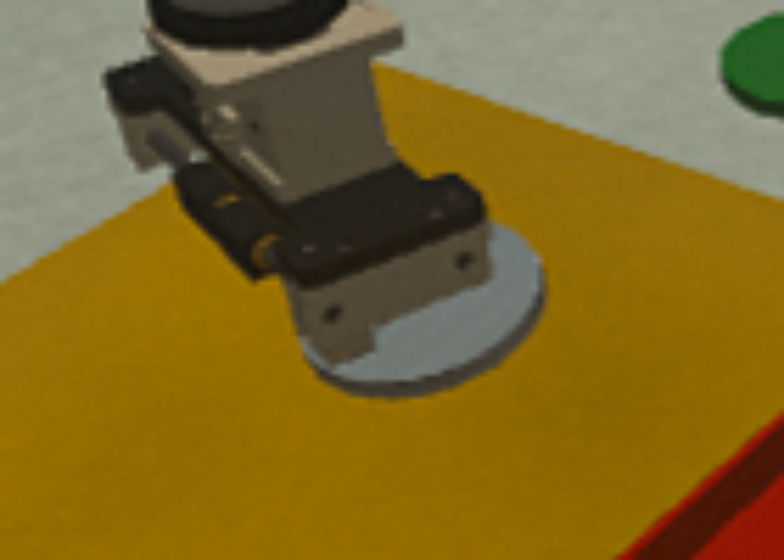

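A tips: in the side crop its knob leaned from (368,330) to (378,330), and the fingertip sank 4 mm under only a few newtons. I press a little further towards full tip, then let go.

```bash
python3 -m inch '0 0 .001 0 0 0 0;0 0 .001 0 0 0 0;0 0 0 0 0 0 0'
python3 -m inch '0 0 .001 0 0 0 0;0 0 0 0 0 0 0'
python3 - <<'E'
from h import *
d=r.capture('side');save('d7.png',cv2.resize(d[200:350,310:510],(800,600)))
E
```

```text
time_s: 8.48
tcp_pos: [0.5729, -0.2827, 0.0338]
eef_rot: [180.0, -0.2, -19.2]
contact_force: [1.3, 0.5, 15.6]
gripper_width: 0.0004
time_s: 8.65
tcp_pos: [0.573, -0.2827, 0.0336]
eef_rot: [180.0, -0.2, -19.2]
contact_force: [-0.7, 1.5, 21.7]
gripper_width: 0.0002
```

View pics/d7.png

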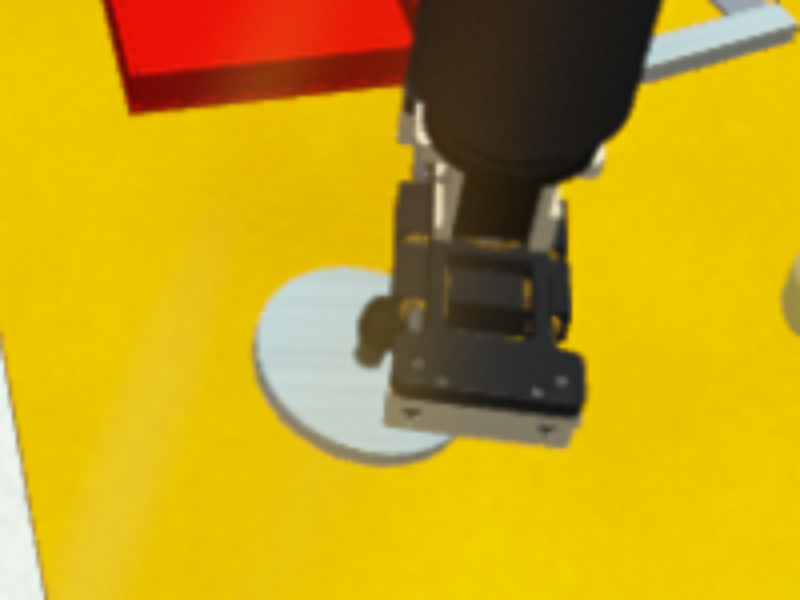

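It is fully tipped: the rim is on the board and force is rising with no further sinking. I release, rise, open the jaws and re-measure.

```bash
python3 -m inch '0 0 -.003 0 0 0 0;0 0 -.003 0 0 0 0;0 0 -.004 0 0 0 0;0 0 -.005 0 0 0 0;0 0 -.015 0 0 0 0;0 0 -.03 0 0 0 1;0 0 -.03 0 0 0 1;0 0 -.03 0 0 0 1;0 0 -.03 0 0 0 1;0 0 -.01 0 0 0 1;0 0 0 0 0 0 1;0 0 0 0 0 0 1;0 0 0 0 0 0 1'
python3 - <<'E'
from h import *
p=r.camera_params('wrist');im=r.capture('wrist');save('w8.png',im)
s=r.get_state();print(s['tcp_pos'],s['contact_force'])
d=r.capture('side');save('d8.png',cv2.resize(d[200:350,310:510],(800,600)))
hsv=cv2.cvtColor(np.ascontiguousarray(im[:,:,::-1]),cv2.COLOR_BGR2HSV)
m=((hsv[...,1]<90)&(hsv[...,2]>80)).astype(np.uint8)
u=proj(p,[[.530,-.2725,.037]])[0];print(u)
n,lab,st,ce=cv2.connectedComponentsWithStats(m); x,y=u.astype(int);sub=lab[y-45:y+5,x-25:x+25];k=np.bincount(sub[sub>0]).argmax();print(st[k])
e=cv2.fitEllipse(cv2.convexHull(np.argwhere(lab==k)[:,::-1].astype(np.int32)));print(e)
print('wrist disc',atz(p,e[0],.037))
E
```

```text
time_s: 9.78
tcp_pos: [0.57, -0.2817, 0.1889]
eef_rot: [-180.0, 0.2, -19.3]
contact_force: [0.1, -1.2, -0.6]
gripper_width: 0.0483
[ 0.56998894 -0.28178624  0.1887114 ] [0.38423352 0.34360064 0.55758189]
[323.00652589 221.98366266]
[ 267  167  149  103 9729]
((341.21142578125, 235.03720092773438), (118.28296661376953, 160.44276428222656), 125.1045913696289)
wrist disc [ 0.51147538 -0.28470904  0.037     ]
```

View pics/w8.png

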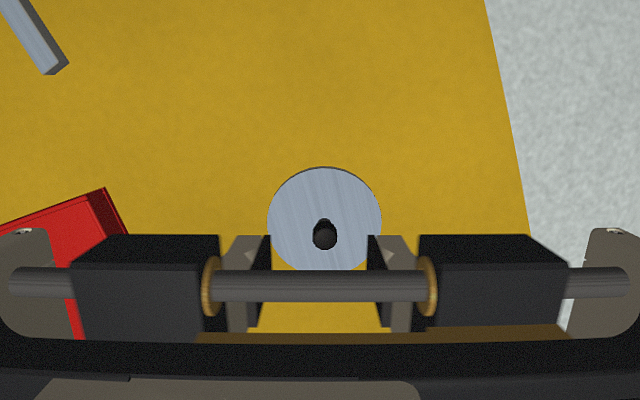

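View pics/d8.png

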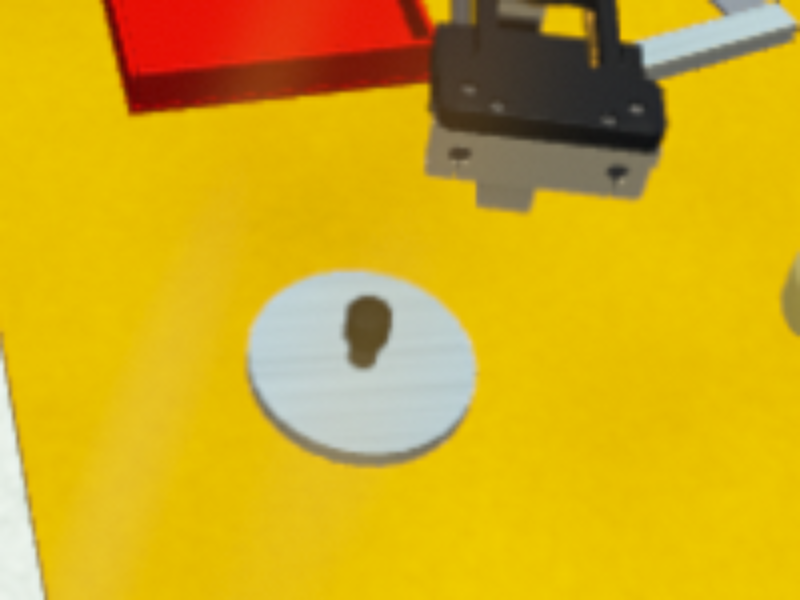

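A came back level: the knob is upright at (368,325) in the side crop, and the wrist view has the disc centre at (324.5,222) with the knob at (325,235). So A is worn and is at about (0.5295, -0.274). I go over the knob and down.

```bash
python3 -m inch '-.0205 .0029 0 0 0 0 1;-.0204 .0029 .01 0 0 0 1;0 0 .02 0 0 0 1;0 0 .025 0 0 0 1;0 0 .025 0 0 0 1;0 0 .025 0 0 0 1;0 0 .018 0 0 0 1;0 0 .012 0 0 0 1;0 0 .006 0 0 0 1;0 0 .002 0 0 0 1;0 0 0 0 0 0 1'
python3 - <<'E'
from h import *
s=r.get_state();print(s['tcp_pos'],s['contact_force'])
im=r.capture('wrist');save('w9.png',im)
d=r.capture('side');save('d9.png',cv2.resize(d[200:350,310:510],(800,600)))
d=r.capture('scene');save('s9.png',cv2.resize(d[130:230,140:280],(784,560)))
E
```

```text
time_s: 10.8
tcp_pos: [0.5303, -0.2741, 0.0469]
eef_rot: [180.0, 0.1, -19.3]
contact_force: [0.6, 0.7, 1.0]
gripper_width: 0.0876
[ 0.53028332 -0.27407979  0.04690733] [0.63545946 0.71159238 0.99959025]
```

View pics/w9.png

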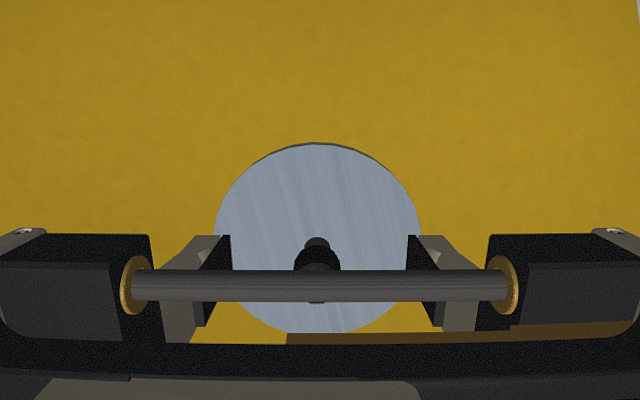

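View pics/d9.png

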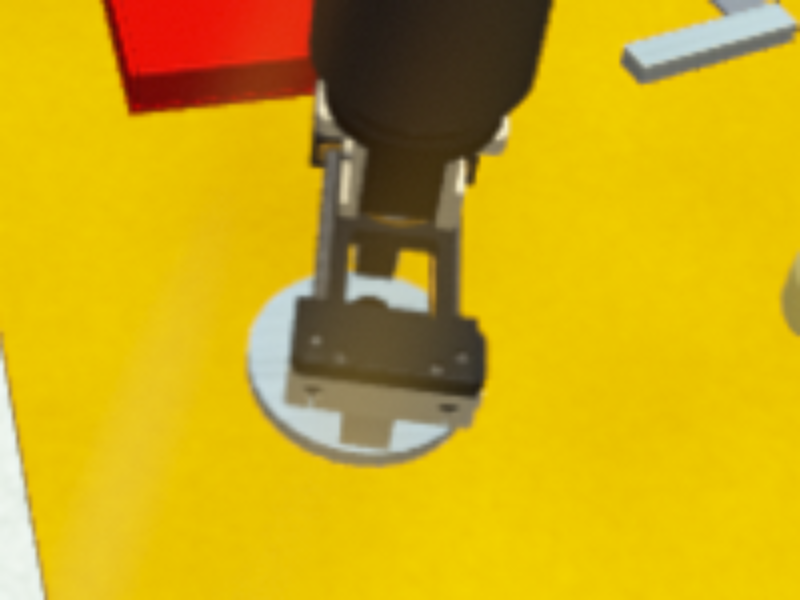

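View pics/s9.png

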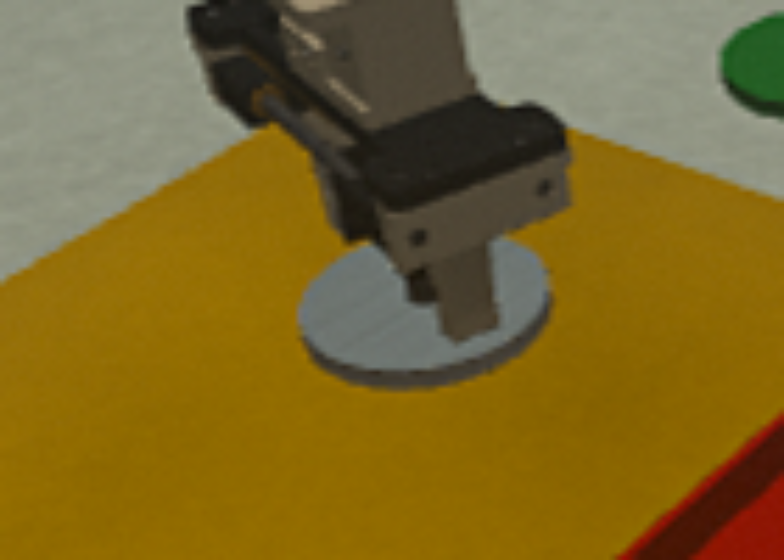

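The knob is centred between the open fingers (wrist picture about (317,265)) and the disc is level. I close gently.

```bash
python3 - <<'E'
from h import *
p=r.camera_params('wrist')
for c in ([.5303,-.2741],[.527,-.273],[.534,-.275]):
    a=np.linspace(0,2*np.pi,73); q=proj(p,[[c[0]+.055*np.cos(t),c[1]+.055*np.sin(t),.038] for t in a]); print(c,q.min(0),q.max(0))
E
python3 -m inch '0 0 0 0 0 0 0;0 0 0 0 0 0 0;0 0 0 0 0 0 0;0 0 0 0 0 0 0;0 0 0 0 0 0 0;0 0 0 0 0 0 0;0 0 0 0 0 0 0;0 0 0 0 0 0 0;0 0 0 0 0 0 0;0 0 0 0 0 0 0' 8
python3 -m inch '0 0 0 0 0 0 0;0 0 0 0 0 0 0;0 0 0 0 0 0 0;0 0 0 0 0 0 0' 28
```

```text
[0.5303, -0.2741] [214.74913298 139.87096955] [421.85567579 331.75427363]
[0.527, -0.273] [215.40834602 147.00467281] [421.39434667 336.76330323]
[0.534, -0.275] [213.43208804 132.01606778] [421.76538104 326.22907182]
time_s: 11.78
tcp_pos: [0.5306, -0.2741, 0.0475]
eef_rot: [180.0, 0.0, -19.3]
contact_force: [-1.4, -0.4, 0.4]
gripper_width: 0.0268
time_s: 12.12
tcp_pos: [0.5307, -0.274, 0.0475]
eef_rot: [-180.0, -0.0, -19.3]
contact_force: [0.5, 1.0, 0.2]
gripper_width: 0.0209
```

```bash
python3 -m inch '0 0 -.004 0 0 0 0;0 0 -.008 0 0 0 0;0 0 -.015 0 0 0 0;0 0 -.025 0 0 0 0;0 0 -.025 0 0 0 0;0 0 -.018 0 0 0 0;0 0 -.005 0 0 0 0;0 0 0 0 0 0 0;0 0 0 0 0 0 0'
python3 - <<'E'
from h import *
d=r.capture('side');save('d10.png',cv2.resize(d[150:350,310:550],(720,600)))
d=r.capture('scene');save('s10.png',cv2.resize(d[80:230,120:330],(784,560)))
E
```

```text
time_s: 12.87
tcp_pos: [0.53, -0.2738, 0.1468]
eef_rot: [-180.0, 0.1, -19.3]
contact_force: [-0.9, 0.2, -4.7]
gripper_width: 0.0218
```

View pics/d10.png

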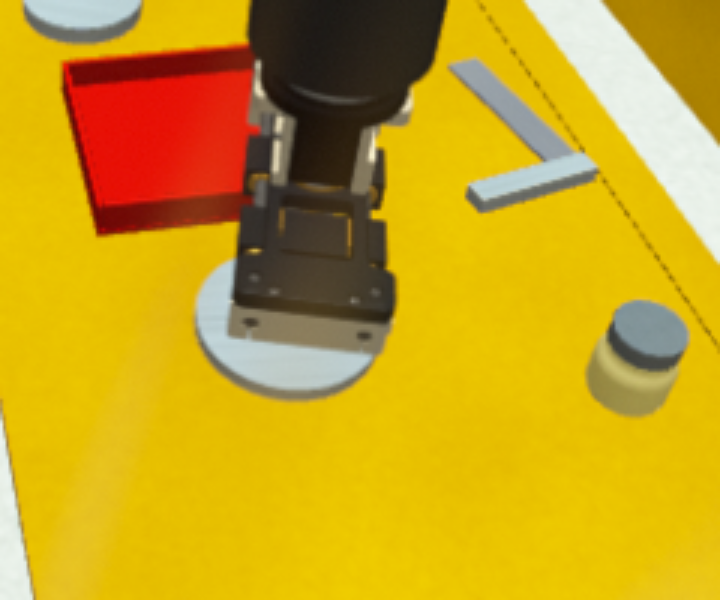

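View pics/s10.png

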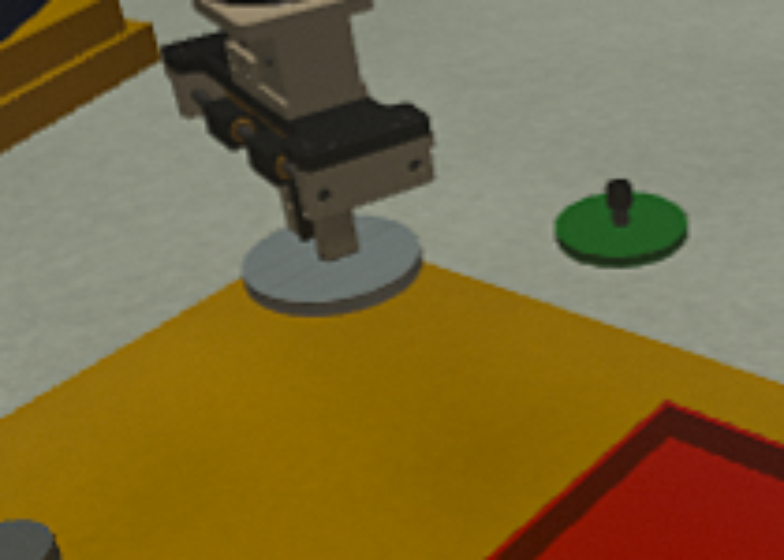

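The weight is held level by its knob, with 4.7 N on the wrist. I carry it over the tray.

```bash
python3 -m inch '-.0042 -.014 0 0 0 0 0;-.0042 -.014 0 0 0 0 0;-.0084 -.0281 0 0 0 0 0;-.0084 -.0281 0 0 0 0 0;-.0084 -.0281 0 0 0 0 0;-.0084 -.0281 0 0 0 0 0;-.0084 -.0281 0 0 0 0 0;-.0084 -.0281 0 0 0 0 0;-.0084 -.0281 0 0 0 0 0;-.0084 -.0281 0 0 0 0 0;-.0042 -.014 0 0 0 0 0;-.0042 -.014 0 0 0 0 0;0 0 0 0 0 0 0;0 0 0 0 0 0 0'
python3 - <<'E'
from h import *
save('w11.png',r.capture('wrist'));save('s11.png',r.capture('scene'));save('d11.png',r.capture('side'))
p=r.camera_params('wrist');s=r.get_state();print(s['tcp_pos'],s['contact_force'])
c=np.array([.544,.0195])
print(np.round(proj(p,[[c[0]+a*.09,c[1]+b*.09,.052] for a,b in((1,1),(1,-1),(-1,1),(-1,-1))])))
E
```

```text
time_s: 14.13
tcp_pos: [0.5435, 0.0191, 0.1463]
eef_rot: [179.9, 0.1, -19.2]
contact_force: [0.3, -0.4, -3.3]
gripper_width: 0.0212
[0.54369011 0.01793797 0.14688169] [ 0.29177192  0.3005989  -3.2974449 ]
[[159. 126.]
 [396.  37.]
 [253. 326.]
 [456. 263.]]
```

View pics/w11.png

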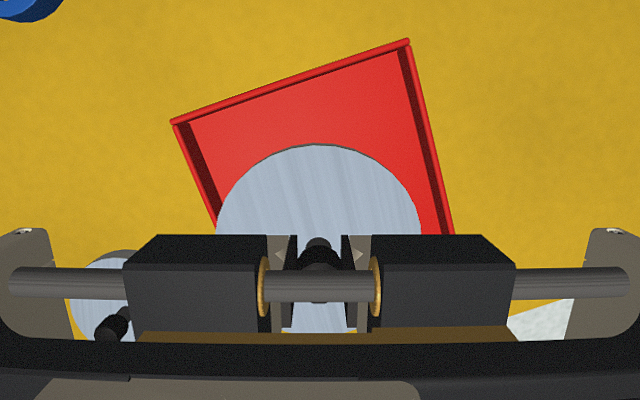

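View pics/s11.png

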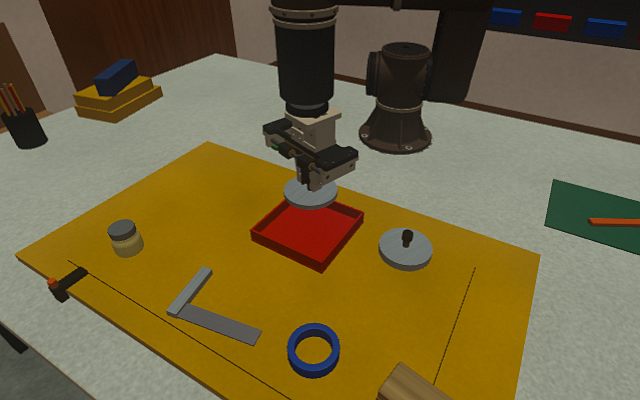

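View pics/d11.png

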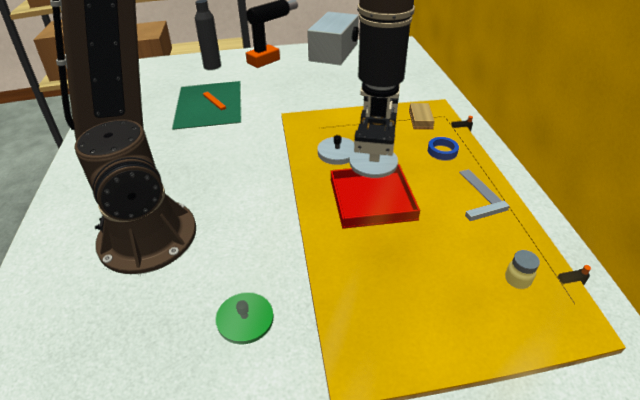

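```bash
python3 - <<'E'
from h import *
p=r.camera_params('wrist');im=cv2.imread('pics/w11.png')
a=atz(p,(171,121),.052);b=atz(p,(409,40),.052);d=b-a;print(a,b,np.linalg.norm(d))
d/=np.linalg.norm(d);n=np.array([d[1],-d[0],0]);n*=-np.sign(n[0]);print('yaw',np.degrees(np.arctan2(d[0],-d[1])),'centre',(a+b)/2+n*.09)
from scipy.optimize import least_squares
O=[(p,[((1,1),(171,121)),((1,-1),(409,40))])]
S=[(298,187.3),(364.2,212.3),(322.3,262.7),(250.1,230)];D=[(331,171),(399.5,164.6),(419.5,210.5),(342.5,219)]
sc=r.camera_params('scene');sd=r.camera_params('side')
O.append((sc,list(zip([(-1,-1),(-1,1),(1,1),(1,-1)],S))));O.append((sd,list(zip([(-1,1),(1,1),(1,-1),(-1,-1)],D))))
for sel in ([0],[1],[2],[0,1,2]):
    def f(v):
        c,s=np.cos(v[2]),np.sin(v[2]);e=[]
        for i in sel:
            q,l=O[i]
            X=[[v[0]+.09*(c*m[0]-s*m[1]),v[1]+.09*(s*m[0]+c*m[1]),.052] for m,_ in l]
            e+=list((proj(q,X)-[u for _,u in l]).ravel())
        return e
    o=least_squares(f,[.544,.02,0]);print(sel,np.round(o.x,4),np.degrees(o.x[2]),o.cost)
print(proj(p,[[*p_,.13] for p_ in[(.5437,.018)]]))
for i in [0]:
    al=np.linspace(0,6.28,73);q=proj(p,[[.5437+.055*np.cos(t),.0185+.055*np.sin(t),.147-.0275+.018] for t in al]);print(q.min(0),q.max(0))
E
```

```text
[0.63413498 0.09951036 0.052     ] [ 0.62944152 -0.07825137  0.052     ] 0.17782368730311535
yaw -1.512431656020654 centre [0.5418196  0.01300494 0.052     ]
[0] [ 0.5418  0.0131 -0.0265] -1.5158857461545798 2.2648859176585145
[1] [ 0.5458  0.0193 -0.0173] -0.9904875579966443 0.9858776760936926
[2] [ 0.5454  0.0097 -0.0235] -1.3482282237114989 1.7937948182817394
[0, 1, 2] [ 0.5425  0.0136 -0.0268] -1.534874820402667 24.592849716608626
[[317.90403392 237.87220826]]
[212.71550751 138.52506071] [421.23091388 331.62874541]
```

The wrist and scene estimates of the tray's y differ by 6 mm, so I measure again with the arm fully at rest.

```bash
python3 -m inch '0 0 0 0 0 0 0;0 0 0 0 0 0 0;0 0 0 0 0 0 0'
python3 - <<'E'
from h import *
for i in range(3):
    s=r.get_state();p=r.camera_params('wrist');im=r.capture('wrist');print(s['tcp_pos'],s['eef_rot'],ray(p,(320,200))[0])
    for uv in((171,121),(409,40)): print(atz(p,uv,.052)-[*s['tcp_pos'][:2],0])
save('w12.png',cv2.resize(im[0:250,150:470],(800,600)))
sc=r.camera_params('scene');sd=r.camera_params('side')
# held disc seen in scene/side: predicted outline
al=np.linspace(0,6.28,73);t=s['tcp_pos']
for c in(sc,sd):
    q=proj(c,[[t[0]+.055*np.cos(a),t[1]+.055*np.sin(a),t[2]-.0095] for a in al]);print(q.min(0),q.max(0))
E
python3 - <<'E'
import cv2,numpy as np
a=cv2.imread('pics/s11.png')[160:280,240:380];b=cv2.imread('pics/d11.png')[140:235,315:435]
cv2.imwrite('pics/c12.png',np.hstack([cv2.resize(a,(400,343)),cv2.resize(b,(400,317)).copy() if 0 else cv2.copyMakeBorder(cv2.resize(b,(400,317)),0,26,0,0,0)]))
E
```

```text
time_s: 14.53
tcp_pos: [0.5441, 0.0181, 0.1475]
eef_rot: [180.0, 0.0, -19.3]
contact_force: [0.3, -0.8, -3.6]
gripper_width: 0.0214
[0.54407707 0.01813598 0.14750149] [ 1.79997712e+02  3.14815935e-03 -1.93473784e+01] [ 0.61347527 -0.00657486  0.3061089 ]
[0.09067773 0.08189933 0.052     ]
[ 0.0859145  -0.09639674  0.052     ]
[0.54409197 0.01824371 0.14755193] [-1.79999265e+02 -2.18731894e-04 -1.93397668e+01] [ 0.61349168 -0.00646523  0.30615815]
[0.09069044 0.08193688 0.052     ]
[ 0.085951   -0.09639649  0.052     ]
[0.54412188 0.01832572 0.14756546] [-1.79998233e+02 -2.40419555e-03 -1.93297146e+01] [ 0.61350325 -0.00635781  0.30618762]
[0.09067195 0.08198499 0.052     ]
[ 0.08595794 -0.09637099  0.052     ]
[280.6701375  172.75681197] [335.01462717 205.01342199]
[349.7223943  144.51127835] [398.26570476 172.95983503]
```

View pics/w12.png

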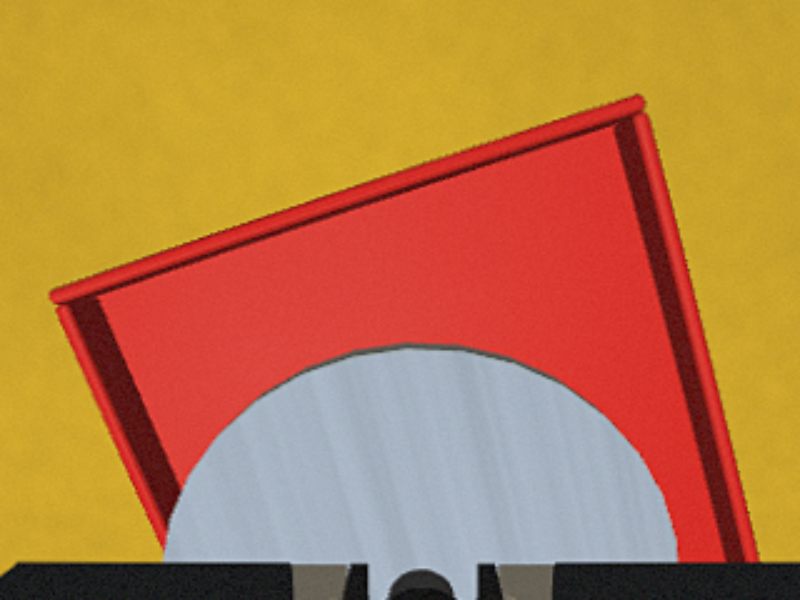

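View pics/c12.png

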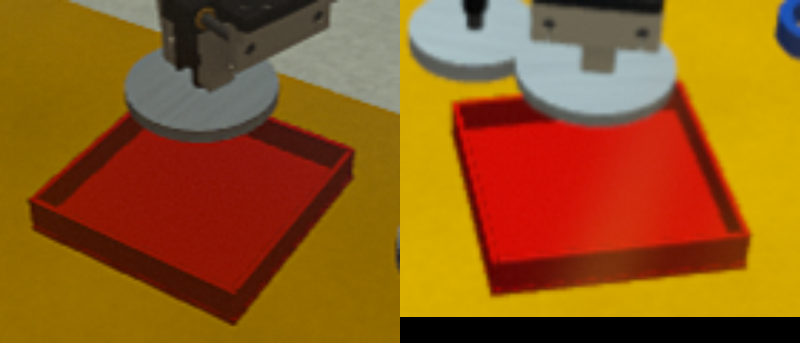

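Allowing for the held disc's observed shift in the scene view (+3 px) and side view (+1 px), all cameras agree on a tray centre of about (0.543, 0.013). I correct by (0.002, 0.005) and lower.

```bash
python3 -m inch '.001 .0026 0 0 0 0 0;.001 .0026 .01 0 0 0 0;0 0 .02 0 0 0 0;0 0 .025 0 0 0 0;0 0 .018 0 0 0 0;0 0 .01 0 0 0 0;0 0 .005 0 0 0 0;0 0 .001 0 0 0 0;0 0 0 0 0 0 0;0 0 0 0 0 0 0'
python3 - <<'E'
from h import *
save('w13.png',r.capture('wrist'));s=r.capture('scene');save('s13.png',cv2.resize(s[130:280,220:420],(800,600)))
print(r.get_state()['tcp_pos'],r.get_state()['contact_force'])
E
```

```text
time_s: 15.52
tcp_pos: [0.5451, 0.0133, 0.0595]
eef_rot: [-179.9, -0.1, -19.3]
contact_force: [0.4, 0.9, -3.0]
gripper_width: 0.0212
[0.5450675  0.01335446 0.05958937] [-0.37704636 -0.95062871 -4.01265683]
```

View pics/w13.png

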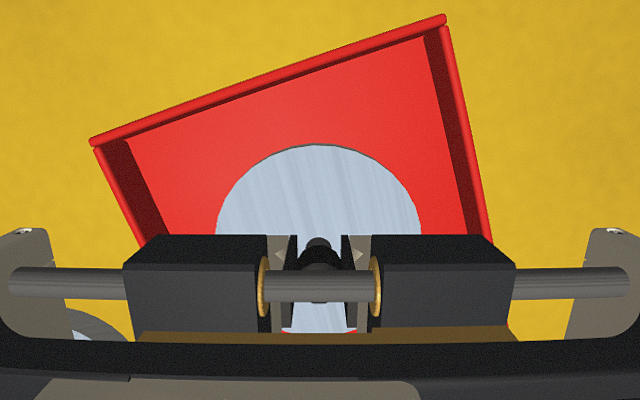

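View pics/s13.png

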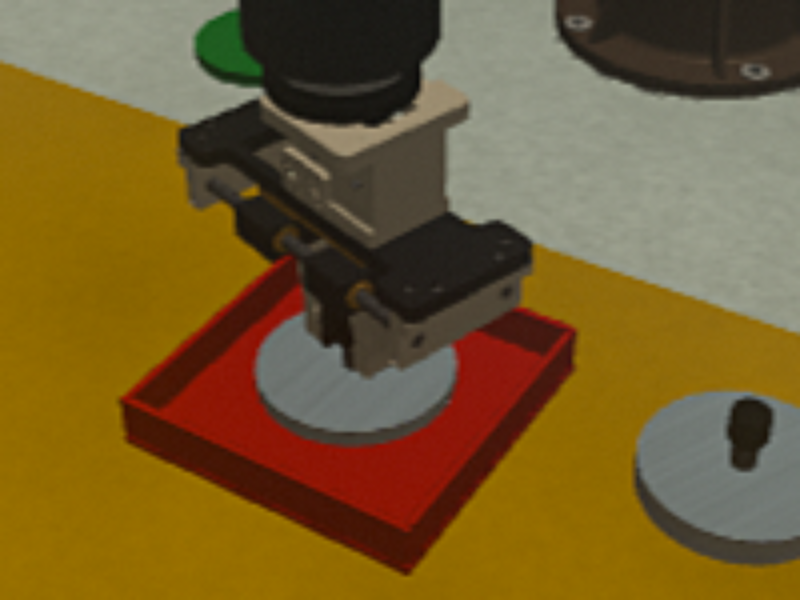

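```bash
python3 - <<'E'
from h import *
p=r.camera_params('wrist')
a=atz(p,(91,143),.052);b=atz(p,(446,16),.052);d=b-a;L=np.linalg.norm(d);d/=L;n=np.array([d[1],-d[0],0]);print(L,(a+b)/2+n*.09,(a+b)/2-n*.09)
e=[atz(p,u,.0495) for u in((216,228),(421,228),(317,144))];print(e)
t=r.get_state()['tcp_pos'];print(t)
for c in ((0,0),(-.002,0.0)):
  for z in (.049,.047): print(z,proj(p,[[t[0]+c[0]+.055*np.cos(1.57*k/20),t[1]+c[1]+.055*np.sin(1.57*k/20),z] for k in range(80)]).min(0))
E
python3 -m inch '0 0 .002 0 0 0 0;0 0 .001 0 0 0 0;0 0 .001 0 0 0 0;0 0 0 0 0 0 0;0 0 0 0 0 0 0'
python3 -m inch '0 0 .001 0 0 0 0;0 0 .0005 0 0 0 0;0 0 0 0 0 0 0;0 0 0 0 0 0 0'
```

```text
0.17808192576101795 [0.5412498  0.01366555 0.052     ] [0.7212276  0.01083899 0.052     ]
[array([0.57058815, 0.06111721, 0.0495    ]), array([ 0.53510736, -0.04036013,  0.0495    ]), array([ 0.59439293, -0.00341486,  0.0495    ])]
[0.5450675  0.01335446 0.05958937]
0.049 [214.48373868 137.92108308]
0.047 [215.55866161 137.47755594]
0.049 [216.01794714 141.80826667]
0.047 [217.07383893 141.32186878]
time_s: 16.03
tcp_pos: [0.5442, 0.0131, 0.0545]
eef_rot: [180.0, 0.0, -19.3]
contact_force: [0.7, -0.2, -4.3]
gripper_width: 0.021
time_s: 16.37
tcp_pos: [0.5443, 0.0131, 0.053]
eef_rot: [180.0, 0.0, -19.3]
contact_force: [0.2, -0.5, -4.5]
gripper_width: 0.021
```

Weight centre and tray centre agree within about 2 mm. I lower to touch.

```bash
python3 -m inch '0 0 .0005 0 0 0 0;0 0 0 0 0 0 0;0 0 0 0 0 0 0'
python3 -m inch '0 0 .0005 0 0 0 0;0 0 0 0 0 0 0;0 0 0 0 0 0 0'
```

```text
time_s: 16.62
tcp_pos: [0.5444, 0.0131, 0.0526]
eef_rot: [-180.0, -0.0, -19.3]
contact_force: [-0.1, 0.0, -3.1]
gripper_width: 0.021
time_s: 16.87
tcp_pos: [0.5445, 0.0131, 0.0524]
eef_rot: [-180.0, -0.0, -19.3]
contact_force: [-1.0, -0.2, 1.4]
gripper_width: 0.0212
```

The weight has touched down: the load is off the wrist, which reads +1.4 N. I release and rise straight up.

```bash
python3 -m inch '0 0 0 0 0 0 .35;0 0 0 0 0 0 .4;0 0 0 0 0 0 .5;0 0 0 0 0 0 .6;0 0 0 0 0 0 .6;0 0 0 0 0 0 .6;0 0 0 0 0 0 .6;0 0 -.005 0 0 0 .6;0 0 -.01 0 0 0 .6;0 0 -.02 0 0 0 .6;0 0 -.03 0 0 0 .6;0 0 -.03 0 0 0 .6;0 0 -.03 0 0 0 .6;-.02 0 -.02 0 0 0 .6;-.035 0 0 0 0 0 .6;-.035 0 0 0 0 0 .6;0 0 0 0 0 0 .6;0 0 0 0 0 0 .6'
python3 - <<'E'
from h import *
p=r.camera_params('wrist');save('w14.png',r.capture('wrist'));s=r.capture('scene');save('s14.png',s)
d=r.capture('side');save('d14.png',cv2.resize(d[120:320,300:560],(780,600)))
print(r.get_state()['tcp_pos'],r.get_state()['contact_force'])
E
```

```text
time_s: 18.37
tcp_pos: [0.4585, 0.0433, 0.1988]
eef_rot: [-179.9, -0.1, -19.2]
contact_force: [-0.1, -0.0, 0.1]
gripper_width: 0.0524
[0.46010933 0.04292757 0.19770369] [-0.1812494  -0.2805205  -0.76161401]
```

View pics/w14.png

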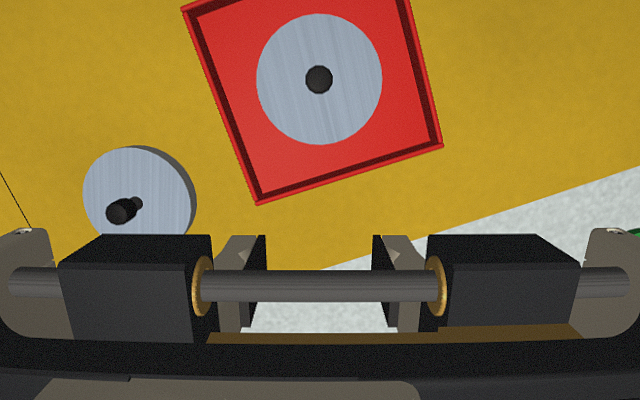

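View pics/s14.png

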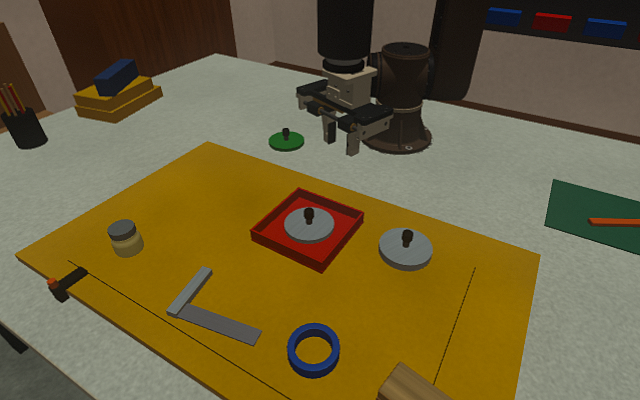

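View pics/d14.png

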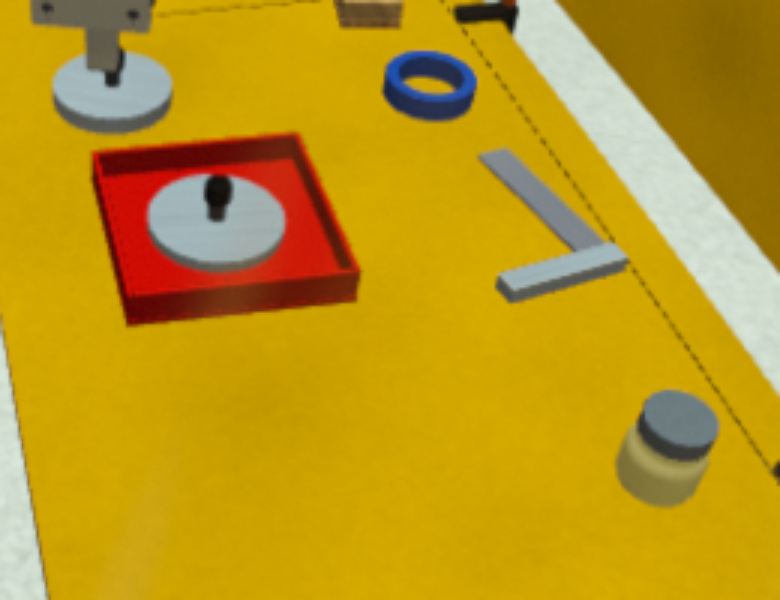

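The wrist view shows the weight knob up in the tray, disc at (319,79). The scene view has it level at (309,224). B stands at (405,248), and the hand is clear. A last numeric check, then I hand in.

```bash
python3 - <<'E'
from h import *
p=r.camera_params('wrist')
im=cv2.imread('pics/s14.png');hsv=cv2.cvtColor(im,cv2.COLOR_BGR2HSV)
m=((hsv[...,1]<70)&(hsv[...,2]>80)).astype(np.uint8)
lab=cv2.connectedComponents(m)[1];k=lab[255,400]
print('B scene now',cv2.fitEllipse(cv2.convexHull(np.argwhere(lab==k)[:,::-1].astype(np.int32)))[0],'was 405.4 246.2')
print('weight',atz(p,(319.3,79),.043)[:2]); 
a=atz(p,(257,205),.052);b=atz(p,(442,146),.052);d=(b-a)/np.linalg.norm(b-a);n=np.array([-d[1],d[0],0]);n*=np.sign(n[0]);print('tray',((a+b)/2+n*.09)[:2],np.linalg.norm(b-a))
s=r.get_state();print(s['time_s'],s['contact_force'])
r.close_job()
E
```

```text
B scene now (405.46148681640625, 246.18765258789062) was 405.4 246.2
weight [0.5448586  0.01240316]
tray [0.54715366 0.01423575] 0.17513152128124948
18.5167 [-0.1812494  -0.2805205  -0.76161401]
the job is handed in; nothing more can be done
```

The worn weight now stands level, knob up, about 3 mm from the middle of the red tray. The job was handed in at 18.5 s with the gripper clear of everything.

- **Finding the worn weight:** I pressed both grey weights about 43 mm from the middle.
  - The one at about (0.496, 0.222) took 16.5 N without sinking, so it is the steady one.
  - The one at about (0.530, -0.274) tipped under a few newtons, sank about 4–5 mm until its edge met the board, and came back level when let go.
- **Moving it:** I lifted it by its knob, carried it level and lowered it in small steps until it touched down. Then I released it and rose straight up.
- **Last checks:** The steady weight shows at the same pixel as at the start, (405.5, 246.2). The green look-alike was not touched.

**Disagreements:**
- The cameras first disagreed on the tray's y position by up to 10 mm. I resolved this by comparing the held disc with where each camera should have seen it.
- In the final wrist check the tray edge measured 175 mm instead of 180 mm, so the 3 mm figure is good to only a few millimetres.
- When pressed to its stop, the worn weight took a peak of 21.7 N at the fingertips.

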